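# Find the rocking jar lid and press it home

## Robot

A 6-joint arm with a two-finger parallel gripper is mounted at the origin on the work surface. World frame = base frame: x ahead of the robot, y to its left, z up, the work surface at z = 0. Lengths are in m, angles in rad, forces in N, time in s.
With the tool pointing down it reaches from about 0.35 to 0.975 m from the base axis. Payload 4.9 kg.
Tool frame: the origin (TCP) lies at the very end of the fingers, on their centre line; the grasp point (between the pads) lies 19 mm behind it; z points along the fingers, x is the direction in which the jaws open and shut, and the axes are right-handed (so a half turn about z gives the same grasp; the last joint's range is limited). The gripper opens to 85 mm and grips with 20 to 120 N. Pads are 22 mm wide; open, the fingers measure 114 mm over their backs; the gripper's body (76 mm by 85 mm) begins 54 mm behind the grasp point. The pads swing forward as they close: fully open they stand 13 mm farther back than shut.
Start: joints at [1.142, 0.053, 1.613, -0, 1.476, -0.119], TCP at [0.191, 0.595, 0.197] pointing down, gripper open.
Joint ranges: [-3.01, 3.01], [-1.01, 2.22], [0.06, 2.58], [-1.02, 4.17], [0.09, 2.62], [-3.14, 3.14]. Speed limits (rad/s): [2.57, 2.57, 3.14, 3.14, 3.14, 3.14].

## Interface

Orientations are given as a unit quaternion [x, y, z, w].
In Python, from workcell import env gives the robot as it stands.
- The arm moves only by the shell command python3 -m jog 'ROWS' [OPENING] [FORCE]. ROWS is a JSON object of lists of equal length, an entry for each row: "linear": the shift along the tool's x, y, z in units of 0.02 m (1.0 is 0.02 m), a list of three; "roll": the turn about the tool's z in units of 0.15 rad (1.0 is 0.15 rad). In form: {"linear": [[dx, dy, dz], ...], "roll": [roll, ...]}. A call has 1 to 5 rows; each row shifts and turns the pose as measured when the row begins, along the tool's axes as they then stand; what a row does not reach is not made up. A row lasts 1/8 s, in which the tool goes at most 62.5 mm and 10.7 degrees, less where a joint would pass 70% of its speed; a pose out of reach is approached as far as the arm can. A call with a number of a shift or a turn outside -1 to 1 is refused whole. A call with a gripper value outside its range is refused whole. OPENING is the opening, from -1 (shut) to 1 (fully open), set as the call begins (- or left out, the last holds). The fingers move at their own pace and stop on an object; FORCE is the grip in N (left out, the last holds). Time passes only in rows, so rows that do not move let the fingers close. It gives the time, the measured TCP pose, the force and the opening at its end, in the units of the state.
- env.read_state(): the state, without advancing time (a new reading comes with each control period).
- env.get_image(name): name is "side" or "top"; returns the picture (420x560x3 uint8, blue, green, red); there is no depth.
- env.camera_params(name): a dict with "fx", "fy", "cx", "cy" (pixels), "camera_from_world" (4x4, takes a point from world to camera coordinates). Camera axes: x right, y down, z forward; pixel columns grow to the right and rows downward; lengths in m; the calibration is good to about 2 mm. A picture is of the moment at which its call begins. camera_params takes no time and is no camera call.
- env.close_job(): hands the job in, once; it reports no verdict.
The state is a dict: "t": time; "joint_positions": joint angles; "qvel": joint speeds; "tau": joint torques, N m; "ee_pos": TCP position; "tcp_rot": TCP orientation; "ft_force": force on the tool from outside, world axes, zero at the start; "wrist_torque": the same for the moment, N m; "width": finger opening in m.
Only numpy, scipy, OpenCV 4.12 (cv2) and the standard library are available. Lean on these libraries where they do the work, as an engineer would, in place of code of your own. Each camera call takes 0.05 s, during which the arm holds its last target. There are 200 camera calls.

## Task

One of the four white jar lids in the wooden caddy is not pushed home. Press near the edge of one lid after another until one rocks, then push that lid down with the fingertips until it is fully seated and level, and finish with the fingertips still pressing on it. Don't lift or pinch any lid, and leave the spray bottle, soap dish and squeegee where they are.

Things in the scene. Friction and masses are not known exactly. Their poses are not given: they have to be found in the camera images.
- lid_a: One of four identical round white lids in a row, centres 115 mm apart, in any order: 90 mm across, flat top, 18 mm deep skirt, on a fixed teal jar 80 mm across. Origin: centre of the lid's flat top face; z is the lid's axis (up), x and y mean nothing. Tops stand 68 to 88 mm above the counter, each at its own height, so height does not tell which lid is loose.
- lid_b: Lid, same look, size and origin as lid_a. Three of the four lids are fully home and do not give under a press; the other stands 6 mm above its seat and looks level at rest.
- lid_c: Lid, same look, size and origin as lid_a. How the loose lid behaves: a light press of 2 to 4 N some 30 mm from its centre tips that side down by about 0.1 rad (limit 0.12 rad); it levels again when let go. The lids that are home do not tip.
- lid_d: Lid, same look, size and origin as lid_a. How the loose lid is seated: pushed down at its centre it resists with about 9 N, then slides straight down 6 mm, stops hard on the jar's rim and stays down, no longer rocking.
- spray_bottle: Bystander: loose amber spray bottle with a white trigger head, 68 mm across, 208 mm tall, standing to the left of the jars. Origin: centre of its underside.
- soap_dish: Bystander: loose white ceramic soap dish, 95 x 135 x 30 mm with its soap, to the right of the jars. Origin: centre of its underside.
- squeegee: Bystander: loose yellow squeegee lying flat beyond the jars, blade 230 mm wide, handle 150 mm long pointing away from the robot, 24 mm high. Origin: under the middle of the blade holder.

How it is judged:
On the way:
1. a lid has been pressed near its edge and rocked (tipped by more than 0.05 rad under the fingers) (((angle between lid_a's own z axis and vertical above 0.05 rad and contact force between the fingers and lid_a above 0.3 N) or (angle between lid_b's own z axis and vertical above 0.05 rad and contact force between the fingers and lid_b above 0.3 N) or (angle between lid_c's own z axis and vertical above 0.05 rad and contact force between the fingers and lid_c above 0.3 N) or (angle between lid_d's own z axis and vertical above 0.05 rad and contact force between the fingers and lid_d above 0.3 N))), for 0.06 s.
At the end, for the whole second after the job is handed in: The loose lid has gone down at least 4.8 of its 6 mm, is level within 0.04 rad, and the fingers still press on it with more than 1 N (((distance of lid_a from where it was at the start of the episode between 0.0048 and 0.0075 m and angle between lid_a's own z axis and vertical below 0.04 rad and contact force between the fingers and lid_a above 1 N) or (distance of lid_b from where it was at the start of the episode between 0.0048 and 0.0075 m and angle between lid_b's own z axis and vertical below 0.04 rad and contact force between the fingers and lid_b above 1 N) or (distance of lid_c from where it was at the start of the episode between 0.0048 and 0.0075 m and angle between lid_c's own z axis and vertical below 0.04 rad and contact force between the fingers and lid_c above 1 N) or (distance of lid_d from where it was at the start of the episode between 0.0048 and 0.0075 m and angle between lid_d's own z axis and vertical below 0.04 rad and contact force between the fingers and lid_d above 1 N))); the arm keeps its last pose, push and grip.
It fails at once if a lid is lifted more than 10 mm from where it was (distance of any of lid_a, lid_b, lid_c, lid_d from where it was at the start of the episode above 0.01 m).
It fails at once if the spray bottle, soap dish or squeegee is moved by more than 25 mm (distance of any of spray_bottle, soap_dish, squeegee from where it was at the start of the episode above 0.025 m).
It also fails if it takes over 45 s, if anything falls off the work surface, if the arm or the gripper's body presses on something with over 40 N, if the wrist force passes 120 N, or if a joint passes its speed limit or range.

## Working session

There is one attempt and no reset: what is moved stays moved. The work goes in short steps, Python scripts to look and compute and a shell command to move; the robot and the scene stay as the last step left them, time stands still between calls to the robot, and variables do not carry over. Pictures are saved under pics/ and viewed, about 8 in all and at most 12, crops included, and the job is handed in when it is done.

```bash
mkdir -p pics
python3 - <<'E'
from workcell import env
import cv2
s=env.read_state();print({k:s[k] for k in('t','ee_pos','tcp_rot','ft_force','width')})
for n in('top','side'):
    im=env.get_image(n);cv2.imwrite(f'pics/{n}0.png',im);p=env.camera_params(n);print(n,p)
E
```

```text
{'t': 0.0, 'ee_pos': array([0.19024699, 0.59459731, 0.19605889]), 'tcp_rot': array([ 8.07725636e-01,  5.89557645e-01, -9.09763207e-04,  5.01727005e-04]), 'ft_force': array([0.26357914, 0.05711477, 0.05219855]), 'width': 0.08548141700201402}
top {'fx': 396.6949165664558, 'fy': 396.6949165664558, 'cx': 281.2307810647048, 'cy': 206.11219850071794, 'camera_from_world': array([[-2.43490448e-02, -9.99057681e-01, -3.59287474e-02,
         1.00801179e-03],
       [-9.84360058e-01,  3.02323238e-02, -1.73554843e-01,
         6.27679848e-01],
       [ 1.74477508e-01,  3.11409292e-02, -9.84168604e-01,
         1.02558341e+00],
       [ 0.00000000e+00,  0.00000000e+00,  0.00000000e+00,
         1.00000000e+00]])}
side {'fx': 496.7545672730548, 'fy': 496.7545672730548, 'cx': 286.4595003763454, 'cy': 207.4911387124162, 'camera_from_world': array([[ 0.92117873,  0.38834532, -0.02485261, -0.56348988],
       [ 0.21386794, -0.55859396, -0.80139459, -0.10973616],
       [-0.32510036,  0.73291248, -0.59761949,  1.77535594],
       [ 0.        ,  0.        ,  0.        ,  1.        ]])}
```

View pics/top0.png

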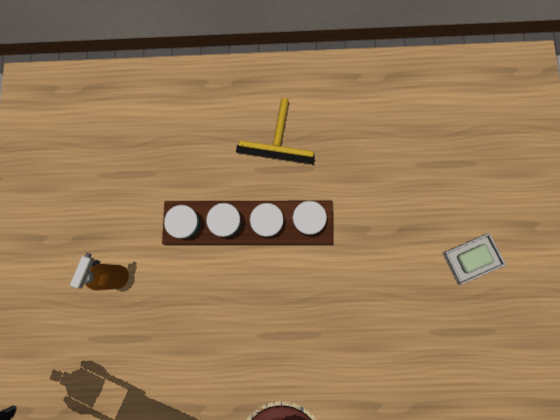

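View pics/side0.png

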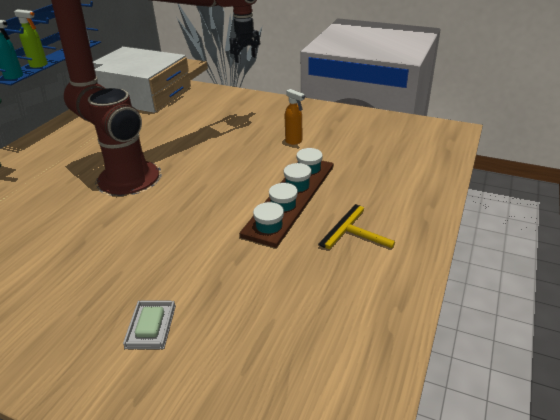

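Top view: lids are at about (181,222), (224,220), (267,220) and (310,218), and the bottle is at (100,275). Side view: the same lids run from (309,157) down to (268,214). Next I triangulate the lid-top centres.

```bash
cat > h.py <<'E'
import numpy as np,cv2
from workcell import env
def ray(n,uv):
    p=env.camera_params(n);T=p['camera_from_world'];R=T[:3,:3]
    d=R.T@np.array([(uv[0]-p['cx'])/p['fx'],(uv[1]-p['cy'])/p['fy'],1]);return -R.T@T[:3,3],d/np.linalg.norm(d)
def tri(a,b):
    (o1,d1),(o2,d2)=ray('top',a),ray('side',b)
    s=np.linalg.lstsq(np.c_[d1,-d2],o2-o1,rcond=None)[0]
    P,Q=o1+s[0]*d1,o2+s[1]*d2
    return (P+Q)/2,np.linalg.norm(P-Q)
E
python3 - <<'E'
from h import *
def blobs(f,box,thr):
    im=cv2.imread(f);h=cv2.cvtColor(im,cv2.COLOR_BGR2HSV)
    m=((h[...,1]<50)&(h[...,2]>thr)).astype('uint8');k=np.zeros_like(m);x0,y0,x1,y1=box;k[y0:y1,x0:x1]=1;m*=k
    n,l,st,c=cv2.connectedComponentsWithStats(m)
    out=[]
    for i in range(1,n):
        if st[i,4]>60:
            ct=cv2.findContours((l==i).astype('uint8'),0,2)[0][0]
            out.append((cv2.fitEllipse(cv2.convexHull(ct)),st[i]));print(f,thr,out[-1][0],st[i])
    return out
for thr in(150,185,205):
    t=blobs('pics/top0.png',(155,190,340,260),thr);s=blobs('pics/side0.png',(240,140,335,240),thr)
im=cv2.imread('pics/side0.png');print(im[195:228,268].tolist())
E
```

```text
pics/top0.png 150 ((309.24267578125, 217.10299682617188), (32.36478042602539, 32.835060119628906), 111.11802673339844) [293 201  33  33 848]
pics/top0.png 150 ((180.17568969726562, 221.06529235839844), (31.384939193725586, 33.074031829833984), 48.73326873779297) [164 205  33  33 827]
pics/top0.png 150 ((222.77308654785156, 219.30673217773438), (31.824722290039062, 33.01188659667969), 44.68149948120117) [207 204  33  32 836]
pics/top0.png 150 ((266.1381530761719, 219.2587127685547), (32.12038040161133, 32.67201614379883), 65.14842224121094) [250 204  33  32 837]
pics/side0.png 150 ((309.107666015625, 154.2578125), (13.104157447814941, 24.65999412536621), 88.9786605834961) [297 148  25  13 262]
pics/side0.png 150 ((296.9637756347656, 170.0196075439453), (14.361160278320312, 26.438478469848633), 89.5965347290039) [284 163  27  15 311]
pics/side0.png 150 ((282.6567687988281, 190.6807403564453), (16.06977653503418, 27.644481658935547), 88.08811950683594) [269 183  28  16 361]
pics/side0.png 150 ((267.97637939453125, 211.010986328125), (17.89989471435547, 29.45558738708496), 85.58206176757
[... 1564 characters left out ...]
9219) [270 184  26  14 284]
pics/side0.png 205 ((267.89794921875, 210.98313903808594), (16.02845573425293, 26.737834930419922), 88.30306243896484) [255 204  27  16 339]
[[98, 143, 174], [92, 135, 168], [56, 83, 111], [33, 52, 81], [26, 42, 73], [27, 42, 74], [60, 71, 91], [151, 164, 167], [192, 205, 201], [196, 209, 204], [196, 208, 204], [196, 209, 204], [196, 208, 204], [196, 209, 205], [196, 209, 205], [196, 209, 205], [197, 209, 205], [197, 209, 205], [197, 209, 205], [197, 210, 205], [197, 210, 205], [197, 210, 205], [197, 210, 205], [197, 210, 205], [193, 205, 200], [151, 158, 154], [111, 118, 115], [105, 111, 109], [102, 108, 105], [84, 90, 77], [55, 57, 26], [50, 51, 9], [51, 52, 9]]
```

Run:
```python
from h import *
from scipy.spatial.transform import Rotation as Ro
T=[(180.1,221),(222.6,219.2),(266.05,219.2),(309.15,217)];S=[(309.1,154.1),(296.9,169.9),(282.6,190.6),(267.9,211)]
s=env.read_state();R=Ro.from_quat(s['tcp_rot']).as_matrix();print(R.round(3))
for a,b in zip(T,S):
    P,g=tri(a,b);print(P.round(4),round(g,4),'jog units',((P-s['ee_pos'])@R/.02).round(2))
```

```text
[[ 0.305  0.952 -0.001]
 [ 0.952 -0.305 -0.002]
 [-0.002 -0.    -1.   ]]
[0.5917 0.2552 0.0746] 0.0003 jog units [-10.04  24.29   6.09]
[0.5925 0.1398 0.0785] 0.0005 jog units [-15.52  26.09   5.91]
[0.5903 0.0246 0.0697] 0.0005 jog units [-21.04  27.74   6.36]
[ 0.5925 -0.0906  0.0714] 0.0008 jog units [-26.49  29.6    6.28]
```

```bash
python3 -m jog '{"linear": [[0,0,-1],[0,0,-1],[0,0,-1],[0,0,-1],[0,0,-1]], "roll": [-1,-1,-0.07,0,0]}' -1 20
python3 - <<'E'
from h import *
# bottle: base seen in side view, head in top view
for n,uv,z in(('side',(293,143),0),('top',(83,270),.2)):
    o,d=ray(n,uv);print(n,(o+d*(z-o[2])/d[2]).round(3))
E
```

```text
t: 0.72
ee_pos: [0.1894, 0.5928, 0.2946]
tcp_rot: [0.705, 0.709, -0.005, 0.002]
ft_force: [0.3, 0.2, -0.2]
width: 0.0003
side [0.458 0.43  0.   ]
top [0.465 0.445 0.2  ]
```

```bash
python3 -m jog '{"linear": [[-1,0.4,0],[-1,0.6,0],[-1,1,0],[-1,1,0],[-1,1,0]], "roll": [0,0,0,0,0]}'
python3 -m jog '{"linear": [[-1,1,0],[-1,1,0],[-1,1,0],[-1,1,0],[-1,1,0]], "roll": [0,0,0,0,0]}'
python3 -m jog '{"linear": [[-1,1,0],[-1,1,0],[-1,1,0],[-1,1,0],[-1,1,0]], "roll": [0,0,0,0,0]}'
```

```text
t: 1.35
ee_pos: [0.2727, 0.4906, 0.3005]
tcp_rot: [0.705, 0.709, -0.003, 0.001]
ft_force: [0.5, 0.3, -0.7]
width: -0.0
t: 1.98
ee_pos: [0.3772, 0.3836, 0.3019]
tcp_rot: [0.707, 0.707, -0.003, 0.002]
ft_force: [0.1, -0.1, -0.5]
width: 0.0001
t: 2.6
ee_pos: [0.4803, 0.2756, 0.3033]
tcp_rot: [0.71, 0.705, -0.003, 0.002]
ft_force: [-0.2, 1.3, 0.5]
width: -0.0003
```

```bash
python3 -m jog '{"linear": [[-0.3,1,0.5],[-0.3,1,1],[-0.2,1,1],[-0.2,1,1],[0,0,1]], "roll": [0,0,0,0,0]}'
python3 -m jog '{"linear": [[0,0,1],[0,0,1],[0,0,1],[0,0,0.8],[0,0,0]], "roll": [0,0,0,0,0]}'
```

```text
t: 3.22
ee_pos: [0.5652, 0.2517, 0.2102]
tcp_rot: [0.711, 0.703, -0.001, 0.002]
ft_force: [-0.1, 0.2, -0.0]
width: 0.0002
t: 3.85
ee_pos: [0.5615, 0.2519, 0.126]
tcp_rot: [0.711, 0.703, -0.004, -0.0]
ft_force: [-0.3, -0.9, -0.3]
width: 0.0001
```

Now down toward the first lid (its top is at about 0.075).

```bash
python3 -m jog '{"linear": [[0.1,0,1],[0,0,1],[0,0,0],[0,0,0]], "roll": [0,0,0,0]}'
python3 - <<'E'
from h import *
print(env.read_state()['ft_force'])
a=env.get_image('side')[90:290,190:390];b=env.get_image('top')[140:290,150:350]
b=cv2.copyMakeBorder(b,0,50,0,0,0)
cv2.imwrite('pics/c1.png',cv2.resize(np.hstack([a,b]),(800,400)))
E
```

```text
t: 4.35
ee_pos: [0.5624, 0.2542, 0.0846]
tcp_rot: [0.711, 0.703, -0.003, 0.0]
ft_force: [-0.6, -0.2, -0.4]
width: 0.0001
[-0.56047038 -0.18781366 -0.37905499]
```

View pics/c1.png

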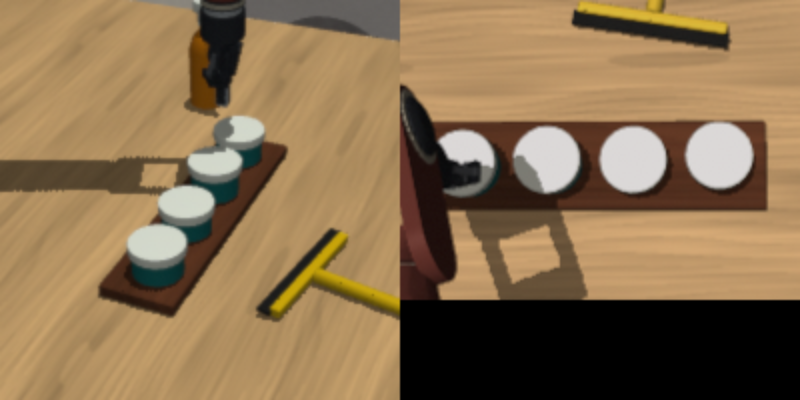

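The left panel shows the fingertips (222,100) just above the near-left part of the first lid (240,130). The top view agrees. Now I press in small steps.

```bash
python3 -m jog '{"linear": [[0,0,0.3],[0,0,0]], "roll": [0,0]}' 
for i in 1 2 3; do :; done
python3 -m jog '{"linear": [[0,0,0.1]], "roll": [0]}'
python3 -m jog '{"linear": [[0,0,0.1]], "roll": [0]}'
python3 -m jog '{"linear": [[0,0,0.1]], "roll": [0]}'
```

```text
t: 4.7
ee_pos: [0.563, 0.2544, 0.0795]
tcp_rot: [0.711, 0.703, -0.002, 0.001]
ft_force: [0.0, -0.4, -0.4]
width: -0.0002
t: 4.82
ee_pos: [0.5634, 0.2545, 0.0779]
tcp_rot: [0.711, 0.703, -0.001, 0.001]
ft_force: [-0.3, -0.6, -0.3]
width: 0.0
t: 4.95
ee_pos: [0.5634, 0.2545, 0.0759]
tcp_rot: [0.711, 0.703, -0.001, 0.001]
ft_force: [0.2, -0.5, 0.2]
width: 0.0002
t: 5.08
ee_pos: [0.5635, 0.2545, 0.0738]
tcp_rot: [0.711, 0.703, -0.001, 0.001]
ft_force: [0.3, -0.2, -0.0]
width: -0.0001
```

```bash
python3 -m jog '{"linear": [[0,0,0.08]], "roll": [0]}' | sed -n '2p;4p'
python3 -m jog '{"linear": [[0,0,0.08]], "roll": [0]}'| sed -n '2p;4p'
python3 -m jog '{"linear": [[0,0,0.08]], "roll": [0]}'| sed -n '2p;4p'
```

```text
ee_pos: [0.5634, 0.2545, 0.072]
ft_force: [0.4, 0.4, 0.2]
ee_pos: [0.5634, 0.2545, 0.0702]
ft_force: [0.2, -0.1, 0.7]
ee_pos: [0.5634, 0.2545, 0.0685]
ft_force: [-0.4, -0.4, 0.1]
```

```bash
python3 -m jog '{"linear": [[0,0,0.08]], "roll": [0]}' | sed -n '2p;4p'
python3 -m jog '{"linear": [[0,0,0.05]], "roll": [0]}'| sed -n '2p;4p'
python3 - <<'E'
from h import *
a=env.get_image('side')[120:190,265:345];b=env.get_image('top')[190:260,150:230]
cv2.imwrite('pics/c2.png',cv2.resize(np.hstack([a,b]),(800,350),interpolation=2))
E
```

```text
ee_pos: [0.5634, 0.2544, 0.0668]
ft_force: [0.2, 0.1, 0.5]
ee_pos: [0.5633, 0.2544, 0.0656]
ft_force: [-0.3, 0.3, -0.2]
```

View pics/c2.png

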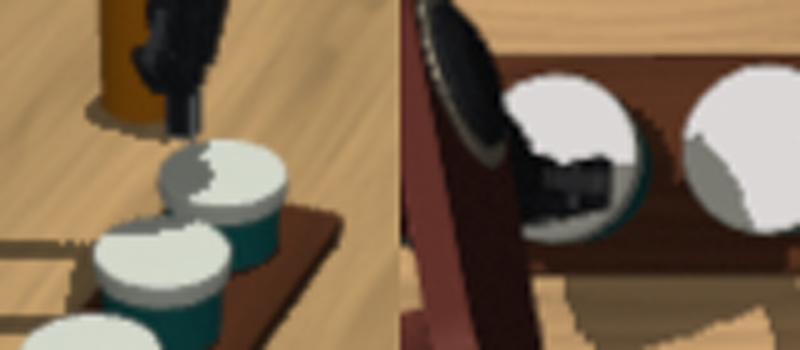

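Run:
```python
from h import *
def proj(n,P):
    p=env.camera_params(n);c=p['camera_from_world']@np.r_[P,1];return c[0]/c[2]*p['fx']+p['cx'],c[1]/c[2]*p['fy']+p['cy']
e=env.read_state()['ee_pos']
for n in('side','top'):print(n,np.round(proj(n,e),1))
P=tri((192,227),(301.6,147));print(P)
```

```text
side [301.5 155. ]
top [181.1 231.9]
(array([0.5739397 , 0.21430815, 0.11925407]), np.float64(0.011585755597692662))
```

Run:
```python
from h import *
def proj(n,P):
    p=env.camera_params(n);c=p['camera_from_world']@np.r_[P,1];return c[0]/c[2]*p['fx']+p['cx'],c[1]/c[2]*p['fy']+p['cy']
s=env.read_state();e=s['ee_pos'];print(s['t'],s['joint_positions'].round(3),e,s['width'])
for d in((0,0,0),(0,0,.02),(0,0,.05),(.01,-.01,.02),(0,-.02,0.02)):print(d,[np.round(proj(n,e+d),1) for n in('side','top')])
a=env.get_image('side')[100:200,240:360];b=env.get_image('top')[170:270,140:260]
o=np.hstack([cv2.resize(x,None,fx=3.3,fy=3.3,interpolation=2) for x in(a,b)]);
cv2.imwrite('pics/c3.png',o)
```

```text
5.8 [ 0.306  0.151  1.736 -0.003  1.256 -1.253] [0.56328348 0.2544206  0.065623  ] 3.2962786243761407e-06
(0, 0, 0) [array([301.5, 155. ]), array([181.1, 231.9])]
(0, 0, 0.02) [array([301.4, 150. ]), array([179. , 231.1])]
(0, 0, 0.05) [array([301.4, 142.4]), array([175.6, 229.8])]
(0.01, -0.01, 0.02) [array([303.1, 151.9]), array([182.8, 227.2])]
(0, -0.02, 0.02) [array([299.3, 152.7]), array([186.5, 230.9])]
```

View pics/c3.png

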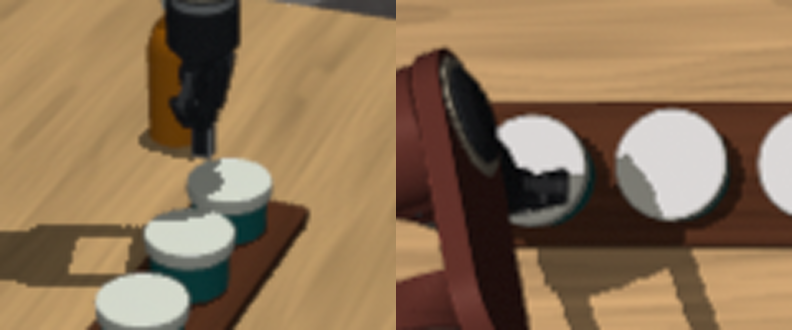

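The tip shows at side pixel (302,147), but the reported pose projects to (301.5,155). There is no contact force either, so the fingertips seem to be about 25–30 mm higher than reported. I keep descending in small steps and watch the force.

```bash
python3 -m jog '{"linear": [[0,0,0.2],[0,0,0.1]], "roll": [0,0]}' | sed -n '2p;4p'
python3 -m jog '{"linear": [[0,0,0.1]], "roll": [0]}'| sed -n '2p;4p'
python3 -m jog '{"linear": [[0,0,0.1]], "roll": [0]}'| sed -n '2p;4p'
python3 - <<'E'
from h import *
a=env.get_image('side')[100:200,240:360];b=env.get_image('top')[170:270,140:260]
o=np.hstack([cv2.resize(x,None,fx=3.3,fy=3.3,interpolation=2) for x in(a,b)]);
cv2.imwrite('pics/c4.png',o)
E
```

```text
ee_pos: [0.5636, 0.2545, 0.0597]
ft_force: [0.1, 0.2, 0.1]
ee_pos: [0.5636, 0.2545, 0.0576]
ft_force: [-0.4, -0.4, 0.3]
ee_pos: [0.5635, 0.2545, 0.0553]
ft_force: [0.7, -0.4, 0.5]
```

View pics/c4.png

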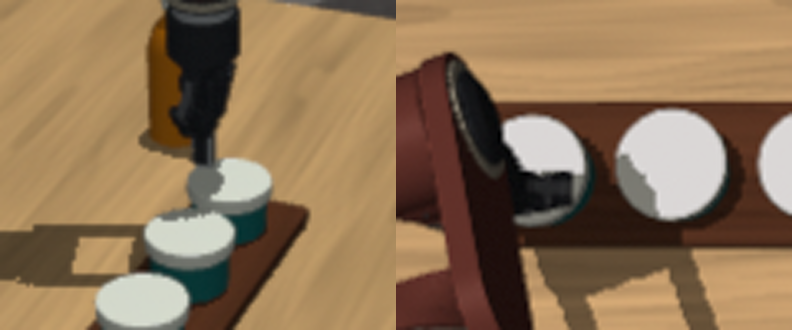

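The tip is now at side (302,150), still drawn in front of the lid and not yet touching. About 10 mm remain.

```bash
for k in 1; do :; done
python3 -m jog '{"linear": [[0,0,0.1],[0,0,0.1]], "roll": [0,0]}' | sed -n '2p;4p'
python3 -m jog '{"linear": [[0,0,0.08]], "roll": [0]}'| sed -n '2p;4p'
python3 -m jog '{"linear": [[0,0,0.08]], "roll": [0]}'| sed -n '2p;4p'
```

```text
ee_pos: [0.5635, 0.2545, 0.0512]
ft_force: [-0.5, -0.5, 0.4]
ee_pos: [0.5635, 0.2544, 0.0494]
ft_force: [0.1, -0.6, -0.1]
ee_pos: [0.5636, 0.2544, 0.0477]
ft_force: [0.7, 0.1, -0.5]
```

```bash
python3 -m jog '{"linear": [[0,0,0.06]], "roll": [0]}' | sed -n '2p;4p'
python3 -m jog '{"linear": [[0,0,0.06]], "roll": [0]}'| sed -n '2p;4p'
```

```text
ee_pos: [0.5635, 0.2544, 0.0463]
ft_force: [-0.3, -0.8, 0.1]
ee_pos: [0.5635, 0.2544, 0.0451]
ft_force: [-0.2, 0.3, -0.0]
```

```bash
python3 -m jog '{"linear": [[0,0,0.06]], "roll": [0]}' | sed -n '2p;4p'
python3 -m jog '{"linear": [[0,0,0.06]], "roll": [0]}'| sed -n '2p;4p'
python3 -m jog '{"linear": [[0,0,0.06]], "roll": [0]}'| sed -n '2p;4p'
```

```text
ee_pos: [0.5635, 0.2545, 0.0443]
ft_force: [-2.3, -0.9, 6.4]
ee_pos: [0.5635, 0.2544, 0.0443]
ft_force: [-4.0, -1.6, 8.6]
ee_pos: [0.5635, 0.2544, 0.0443]
ft_force: [-3.5, -2.0, 5.7]
```

```bash
python3 -m jog '{"linear": [[0,0,0.06]], "roll": [0]}' | sed -n '2p;4p'
python3 -m jog '{"linear": [[0,0,0.06]], "roll": [0]}'| sed -n '2p;4p'
python3 - <<'E'
from h import *
a=env.get_image('side')[120:180,270:340];b=env.get_image('top')[195:255,150:220]
o=np.hstack([cv2.resize(x,None,fx=5.5,fy=5.5,interpolation=2) for x in(a,b)]);
cv2.imwrite('pics/c5.png',o)
E
```

```text
ee_pos: [0.5635, 0.2544, 0.0443]
ft_force: [-3.0, -1.5, 6.3]
ee_pos: [0.5635, 0.2544, 0.0444]
ft_force: [-3.2, -1.2, 6.6]
```

View pics/c5.png

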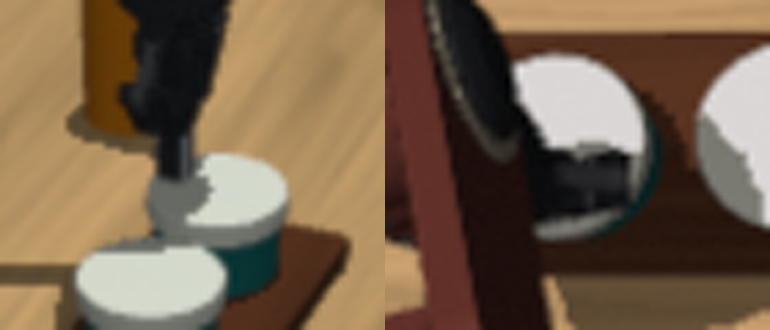

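The fingertips are on lid 1 at side (302,153), and it is rigid under 6 N, so it is home. Contact came at reported z 0.044 against a triangulated 0.0746, so reported z reads 30 mm low while xy agrees. Now lid 2.

```bash
python3 -m jog '{"linear": [[0,0,-0.8],[-0.7,0,-0.4],[-1,0,0],[-1,0,0],[-1,0,0]], "roll": [0,0,0,0,0]}'| sed -n '2p;4p'
python3 -m jog '{"linear": [[-1,0,0],[-0.6,0,0],[0,0,0]], "roll": [0,0,0]}'| sed -n '2p;4p'
```

```text
ee_pos: [0.5631, 0.1759, 0.0707]
ft_force: [-0.5, 0.1, -0.3]
ee_pos: [0.5622, 0.1392, 0.0699]
ft_force: [0.6, 0.5, 0.3]
```

Lid 2 contact is expected at about 0.048.

```bash
python3 -m jog '{"linear": [[0,0,0.6],[0,0,0.2],[0,0,0.05]], "roll": [0,0,0]}'| sed -n '2p;4p'
python3 -m jog '{"linear": [[0,0,0.08]], "roll": [0]}'| sed -n '2p;4p'
python3 -m jog '{"linear": [[0,0,0.06]], "roll": [0]}'| sed -n '2p;4p'
```

```text
ee_pos: [0.5618, 0.1402, 0.0512]
ft_force: [0.3, 0.3, -0.2]
ee_pos: [0.5617, 0.1406, 0.0494]
ft_force: [0.2, 0.1, -0.5]
ee_pos: [0.5617, 0.1408, 0.0481]
ft_force: [0.6, 0.1, 0.2]
```

```bash
python3 -m jog '{"linear": [[0,0,0.06]], "roll": [0]}'| sed -n '2p;4p'
python3 -m jog '{"linear": [[0,0,0.06]], "roll": [0]}'| sed -n '2p;4p'
```

```text
ee_pos: [0.5618, 0.1409, 0.0471]
ft_force: [-0.1, -0.4, 0.9]
ee_pos: [0.5619, 0.1409, 0.0461]
ft_force: [-1.0, -1.4, 1.9]
```

The lid is giving under a light force, so it may be rocking. A little more.

```bash
python3 -m jog '{"linear": [[0,0,0.06]], "roll": [0]}'| sed -n '2p;4p'
python3 -m jog '{"linear": [[0,0,0.06]], "roll": [0]}'| sed -n '2p;4p'
python3 -m jog '{"linear": [[0,0,0.05]], "roll": [0]}'| sed -n '2p;4p'
```

```text
ee_pos: [0.562, 0.1408, 0.0451]
ft_force: [-1.7, -1.0, 1.6]
ee_pos: [0.5622, 0.1408, 0.0443]
ft_force: [-1.5, 0.0, 2.9]
ee_pos: [0.5623, 0.1408, 0.044]
ft_force: [-4.7, -0.0, 7.9]
```

Lid 2 gave about 3.5 mm at 1.5–3 N and then hit a hard stop, which is rocking up to its limit. Lift, centre and push.

```bash
python3 -m jog '{"linear": [[0,0,-0.8],[0,0.7,0],[0,0.8,0],[0,0,0]], "roll": [0,0,0,0]}'| sed -n '2p;4p'
python3 -m jog '{"linear": [[0,0.05,0.3],[0,0,0.2],[0,0,0]], "roll": [0,0,0]}'| sed -n '2p;4p'
```

```text
ee_pos: [0.5955, 0.1407, 0.0613]
ft_force: [0.6, -0.7, -0.3]
ee_pos: [0.5953, 0.1406, 0.0492]
ft_force: [-0.7, -0.9, -0.6]
```

```bash
python3 -m jog '{"linear": [[-0.04,-0.14,0],[0,0,0.08],[0,0,0.08]], "roll": [0,0,0]}'| sed -n '2p;4p'
python3 -m jog '{"linear": [[0,0,0.1]], "roll": [0]}'| sed -n '2p;4p'
python3 -m jog '{"linear": [[0,0,0.1]], "roll": [0]}'| sed -n '2p;4p'
python3 -m jog '{"linear": [[0,0,0.1]], "roll": [0]}'| sed -n '2p;4p'
```

```text
ee_pos: [0.5919, 0.1398, 0.0481]
ft_force: [-4.5, -1.5, 8.3]
ee_pos: [0.5919, 0.1398, 0.0479]
ft_force: [-4.2, -1.0, 8.2]
ee_pos: [0.5919, 0.1398, 0.0477]
ft_force: [-5.9, -0.5, 8.2]
ee_pos: [0.5919, 0.1398, 0.0475]
ft_force: [-5.5, -0.6, 8.4]
```

```bash
python3 -m jog '{"linear": [[0,0,0.2]], "roll": [0]}'| sed -n '2p;4p'
python3 -m jog '{"linear": [[0,0,0.2]], "roll": [0]}'| sed -n '2p;4p'
python3 -m jog '{"linear": [[0,0,0.2],[0,0,0.2]], "roll": [0,0]}'| sed -n '2p;4p'
```

```text
ee_pos: [0.5919, 0.1398, 0.0456]
ft_force: [-5.2, -1.1, 9.5]
ee_pos: [0.5919, 0.1398, 0.0435]
ft_force: [-5.4, -0.6, 8.4]
ee_pos: [0.592, 0.1398, 0.0419]
ft_force: [-13.9, -2.6, 24.2]
```

```bash
python3 -m jog '{"linear": [[0,0,0.15],[0,0,0.15]], "roll": [0,0]}'
python3 - <<'E'
from h import *
a=env.get_image('side')[100:250,230:370];cv2.imwrite('pics/c6.png',cv2.resize(a,None,fx=3.5,fy=3.5,interpolation=2))
f=[]
for i in range(8): env.get_image('top');s=env.read_state();f.append(s['ft_force'].round(1).tolist())
print(f,s['ee_pos'],s['t'])
E
```

```text
t: 12.6
ee_pos: [0.592, 0.1398, 0.042]
tcp_rot: [0.71, 0.704, -0.005, 0.0]
ft_force: [-7.7, -1.2, 12.4]
width: -0.0
[[-8.0, -0.5, 12.8], [-8.0, -0.9, 13.4], [-8.2, -0.7, 15.0], [-7.3, -0.9, 14.2], [-7.4, -0.0, 13.2], [-7.2, -1.0, 13.3], [-8.1, -0.7, 13.0], [-8.3, -2.0, 12.3]] [0.59201336 0.13979249 0.04196051] 13.05
```

View pics/c6.png

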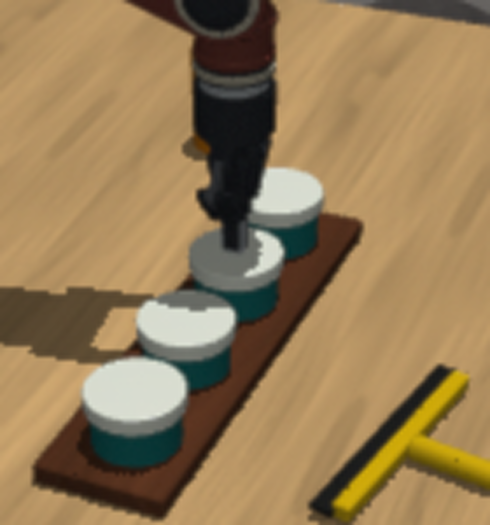

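The fingertips at (236,245) rest at the centre of lid 2, which looks level and lower. The push holds steadily at about 13 N with no further travel, so I hand in.

```bash
python3 -c "
from workcell import env
env.close_job()"
```

```text
the job is handed in; nothing more can be done
```

I found the loose lid, pushed it down until it stopped hard, and handed the job in with the fingertips still pressing on it. The job took about 13 s of the 45 s, and no verdict was reported.

- **Lid 1 (leftmost):** pressed near its edge, it did not move under about 6 N vertical, so it is home.
- **Lid 2:** pressed 30 mm off centre, it gave about 3.5 mm at 1.5–3 N, which is about 0.11 rad of rocking. I then pushed at its centre. It resisted with 8–9 N, slid down about 6.2 mm and stopped hard.
- **Last checks:** the vertical force held at 12–15 N over 0.4 s with no further travel. The lid looks level in the side picture. I did not measure its tilt separately.
- **Lids 3 and 4:** I did not press them, because the loose lid had already been found.
- **Bystanders:** the arm passed above the spray bottle and well clear of the other two. I did not re-measure any of their positions.

**Disagreement:** the reported fingertip height read about 30 mm lower than both the camera estimate and the actual contact, while x and y agreed. I therefore judged depth by contact force and by travel from first contact. There was also a sideways force of about 8 N while pressing, which I left as it was.

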